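# Draw the die punch and hold it for the sheet

### The arm

A 6-joint arm with a two-finger parallel gripper is mounted at the origin on the work surface. World frame = base frame: x ahead of the robot, y to its left, z up, the work surface at z = 0. Lengths are in mm, angles in rad, forces in N, time in s.
With the tool pointing down it reaches from about 350 to 975 mm from the base axis. Payload 7.1 kg.
Tool frame: the origin (TCP) lies midway between the tips of the shut fingers; the grasp point (between the pads) lies 19 mm behind it (ctrl.grip_depth is the distance from the TCP to the grasp point, in mm); z points along the fingers, y is the line along which they close (so a half turn about z gives the same grasp; the last joint's range is limited). The gripper opens to 88 mm and grips with 3 to 60 N. Pads are 20 mm wide; open, the fingers measure 115 mm over their backs; the gripper's body (75 mm by 178 mm) begins 61 mm behind the grasp point.
Start: joints at [-1.366, 0.423, 1.63, -0, 1.089, -0.019], TCP at [138.73, -609.392, 182.875] pointing down, gripper open.
Joint ranges: [-3, 3], [-0.9, 2.11], [0.09, 2.58], [-1.31, 4.45], [0.11, 2.69], [-2.54, 2.54]. Speed limits (rad/s): [2.39, 2.39, 3.01, 3.14, 3.14, 3.14].

### API

Orientations are given as a rotation vector (axis times angle).
In Python, from workcell import ctrl, cams gives the robot as it stands.
- The arm moves only by the tool move_arm, never from a script. Its argument "steps" is a list of rows, each a list of 3 entries, a list of its own where there are three numbers: the shift along the tool's x, y, z in units of 25 mm (1.0 is 25 mm), then the turn about the tool's z in units of 5 degrees (1.0 is 5 degrees), then the closure, from 0 (fully open) to 1 (shut). A call has 1 to 20 rows; each row shifts and turns the commanded pose from where the row before left it, along the tool's axes as they then stand; what a row does not reach is not made up. A row lasts 1/12 s, in which the tool goes at most 41.7 mm and 7.16 degrees, less where a joint would pass 70% of its speed; a pose out of reach is approached as far as the arm can. A call is refused whole if a number of a shift passes 1 or a number of a turn 1, either way. A call with a gripper value outside its range is refused whole. The fingers move at their own pace and stop on an object; the grip force is fixed at half the most. Time passes only in rows, so rows that do not move let the fingers close. It gives the time, the measured TCP pose, the force, the opening and the grip force at its end, in the units of the state.
- ctrl.get_obs(): the state, without advancing time (a new reading comes with each control period).
- cams.get_image(name): name is "scene" or "top" or "wrist"; returns a dict with "image" (420x560x3 uint8, red, green, blue), "camera_matrix" (3x3 intrinsics, pixels), "k1" (the pictures are not rectified: a ray, as slopes to the right and down, at radius r is drawn at 1 + k1 r^2 times it, then the intrinsics apply), "xyz" and "rotation" of the camera in the world; the wrist camera has in their place "mount" (4x4, takes a point from camera to tool coordinates, whose origin is the TCP and whose axes are the flange's). Camera axes: x right, y down, z forward; pixel columns grow to the right and rows downward; lengths in mm; the calibration is good to about 2 mm. A picture is of the moment at which its call begins: read the wrist's pose just before it. There is no depth.
- ctrl.close_job(): hands the job in; it is judged then, once.
Trained networks look in the newest picture that a camera, given by its name, has taken for a name from the list of things; names that differ only in an ending like _2 or _b are one class to them, and where a whole thing is asked for, a point or a joint stands for the part that bears it (a point fixed in the world has none). Each returns a list of dicts, best first, with "p" (0 to 1); they miss things now and then, are a little off and sometimes report something else, mostly with a low value. They report only what shows in the picture. A call takes as long as a camera call.
- cams.boxes_of(camera, thing): "rect" ([centre column, centre row, width, height] in pixels, round what is visible of it).
- cams.cut_out(camera, thing): "pixels" (420x560 bool, what is visible of it) and "rect" ([centre column, centre row, width, height] in pixels, round what is visible of it).
The state is a dict: "t": time; "qpos": joint angles; "qvel": joint speeds; "joint_torque": joint torques, N m; "ee_pos": TCP position; "orientation": TCP orientation; "ft_force": force on the tool from outside, world axes, zero at the start; "moment": the same for the moment, N m; "width": finger opening in mm; "grasp_force": force on a finger pad.
Only numpy, scipy, OpenCV 4.12 (cv2) and the standard library are available. Lean on these libraries where they do the work, as an engineer would, in place of code of your own. Each camera call takes 0.05 s, during which the arm holds its last target. There are 200 camera calls.

### The job

On the guided punch die, free the punch by turning the black wing knob about a quarter turn clockwise, so that its keeper arm swings off the flange. Then take the thick punch by its stem and draw it straight up in its bore by about 30 mm without letting it bind and without pulling it out of the guide, so that sheet can be slid into the slot below; finish while holding it still and upright there. Leave the other things on the bench where they are.

Things in the scene. Friction and masses are not known exactly. Their poses are not given: they have to be found in the camera images.
- die: guided punch die: steel block 150 (x) x 76 (y) x 66 mm (z), fixed to the bench at any yaw; origin under its centre. The upper guide is 40 mm thick with a 21 mm bore on the axis x = -50, y = 0 mm; under it a sheet slot 6 mm high at the punch end, then a 20 mm lower die. Top face at z = 66 mm
- punch: steel punch in the bore: shank 20 mm thick and 58 mm long below a flange 44 mm across, 6 mm thick, that rests on the block's top; above it a round stem. 0.25 to 0.5 kg, loose, 1 mm play, no spring: it drops home if let go. Origin on its axis at the flange's underside, z up the axis. Raised 18 mm its end clears the slot; raised 40 mm it has 18 mm left in the guide
- punch_stem (a point): point on the punch's axis in the bare round stem by which it is gripped, 34 mm above the punch origin; the stem is 20 mm thick and 50 mm tall, from 6 to 56 mm above that origin
- keeper_grip (a point): on the clamp knob's upright axis (at x = 30, y = 0 mm of the die), 33 mm above the block's top, in the black wing bar 44 mm long, 12 mm thick, 14 to 41 mm above the block's top. Under the bar and parallel to it the steel keeper arm, 14 mm wide, 7.5 to 13.5 mm above the block's top, reaches 68 mm from the axis. The point's x axis is along the bar, away from the arm
- keeper (a joint): turn of the clamp knob in rad: 0 locked (bar and arm along the die's x axis, arm to its -x, over the punch's flange), growing clockwise seen from above to a stop at 1.65; the arm swings out over the die's +y side and clears the flange beyond about 0.4. Stiff (0.08 N m), stays where it is left
- punch_rack: bystander: pale wooden block 110 x 45 x 30 mm with three thin punches (10, 16 and 12 mm thick) standing 45 mm out of it; origin under its centre
- mallet: bystander: hammer about 220 mm long lying down; origin under its middle
- bench_block: bystander: steel slab 60 x 60 x 20 mm; origin under its centre
- stone_box: bystander: open white box 60 x 60 x 18 mm with two stones; origin under its centre
- bowl: bystander: terracotta bowl 90 mm across, 40 mm high; origin under its centre
- mandrel: bystander: tapered steel ring mandrel standing upright, 40 mm across at the foot, 160 mm high; origin under its foot
- flux_jar: bystander: amber jar 56 mm across, 75 mm high; origin under its centre

How it is judged (in metres and radians):
On the way, in this order (a step that is already met when the one before it is completed fails the run):
1. the knob is turned at least 1.0 rad from locked while the punch is still home (value of joint keeper above 1 rad and z of punch in the frame of die below 0.071 m), for 0.2 s.
2. the punch is drawn up 20 to 40 mm (z of punch in the frame of die between 0.086 and 0.106 m), for 0.2 s.
At the end, for the whole second after the job is handed in: The fingers hold the punch (over 2 N) still and upright (within 0.06 rad), raised 20 to 40 mm above home and within 4 mm of the bore axis, not wedged in the die nor propped on the keeper (contact under 15 N); the knob is still over 1.0 rad from locked (all of step 2 and value of joint keeper above 1 rad and x of punch in the frame of die between -0.054 and -0.046 m and y of punch in the frame of die between -0.004 and 0.004 m and angle between punch's own z axis and vertical below 0.06 rad and linear speed of punch below 0.01 m/s and contact force between the fingers and punch above 2 N and contact force between punch and die below 15 N); the arm keeps its last pose, push and grip.
It fails at once if the punch is pulled out of the guide (lifted over 54 mm) (z of punch in the frame of die above 0.12 m).
It fails at once if the punch binds hard in the bore or against the keeper (over 45 N) (contact force between punch and die above 45 N).
It fails at once if a bystander is moved over 25 mm (distance of any of punch_rack, mallet, bench_block, stone_box, bowl, mandrel, flux_jar from where it was at the start of the episode above 0.025 m).
It also fails if it takes over 48 s, if anything falls off the work surface, if the arm or the gripper's body presses on something with over 40 N, if the wrist force passes 120 N, or if a joint passes its speed limit or range.

## Working session

There is one attempt and no reset: what is moved stays moved. The work goes in short steps, Python scripts to look and compute and a tool call to move; the robot and the scene stay as the last step left them, time stands still between calls to the robot, and variables do not carry over. Pictures are saved under pics/ and viewed, at most 10 in all, crops included, and the job is handed in when it is done.

Besides the shell and the picture viewer there is one more tool, called after "Call:" by a JSON object that holds its "api" and its "payload", one argument or row to a line. move_arm: Moves the arm, as the interface text tells. Its arguments: {"type":"object","properties":{"steps":{"type":"array"}},"required":["steps"]}

```bash
mkdir -p pics; cat > h.py <<'E'
import numpy as np, cv2
from scipy.spatial.transform import Rotation as R
from workcell import ctrl, cams
def cam(name):
    o=ctrl.get_obs(); d=cams.get_image(name)
    if 'mount' in d:
        T=np.eye(4);T[:3,:3]=R.from_rotvec(o['orientation']).as_matrix();T[:3,3]=o['ee_pos']
        M=T@np.array(d['mount']); d['rotation']=M[:3,:3]; d['xyz']=M[:3,3]
    return d
def ray(d,uv):
    K=np.array(d['camera_matrix']);p=np.array([(uv[0]-K[0,2])/K[0,0],(uv[1]-K[1,2])/K[1,1]])
    q=p.copy()
    for _ in range(30): q=p/(1+d['k1']*(q@q))
    return np.array(d['rotation'])@np.array([q[0],q[1],1])
def atz(d,uv,z):
    v=ray(d,uv);c=np.array(d['xyz']);return c+v*(z-c[2])/v[2]
def proj(d,P):
    K=np.array(d['camera_matrix']);q=np.array(d['rotation']).T@(np.array(P,float)-np.array(d['xyz']))
    q=q[:2]/q[2];q=q*(1+d['k1']*(q@q));return K[:2,:2]@q+K[:2,2]
def save(d,n): cv2.imwrite(f'pics/{n}.png',cv2.cvtColor(d['image'],cv2.COLOR_RGB2BGR))
E
python3 - <<'E'
from h import *
np.set_printoptions(precision=1,suppress=True)
for n in ['scene','top']:
    d=cam(n);save(d,n);print(n,np.array(d['xyz']))
    for t,z in [('die',66),('punch',100),('punch_stem',110),('keeper_grip',107),('keeper',100),('mandrel',160),('flux_jar',75),('punch_rack',30),('mallet',15),('bowl',40)]:
        for b in cams.boxes_of(n,t)[:2]: print(t,round(b['p'],2),np.array(b['rect']),atz(d,b['rect'][:2],z))
d=cam('wrist');save(d,'wrist')
a=[cv2.imread(f'pics/{n}.png') for n in('scene','top')]
E
```

```text
scene [1167.6  226.6  930.3]Traceback (most recent call last):
  File "<stdin>", line 6, in <module>
  File "h.py", line 16, in atz
    v=ray(d,uv);c=np.array(d['xyz']);return c+v*(z-c[2])/v[2]
                                                         ~^^^
IndexError: invalid index to scalar variable.
```

View pics/scene.png

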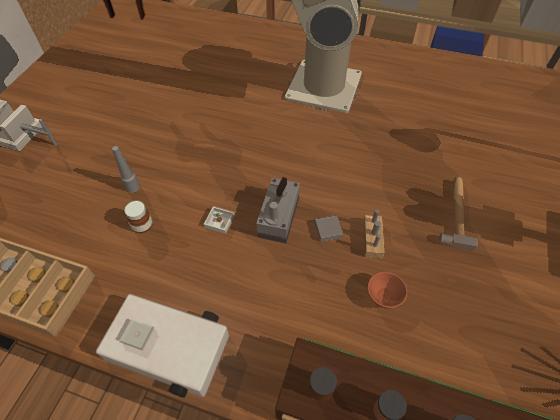

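The scene picture shows the die at about (278,208), with the knob at (282,187) and the punch at (272,210). The robot base is behind it. The "rotation" entry is probably a rotation vector.

```bash
sed -i "s/^    return d$/    d['rotation']=np.array(d['rotation'],float)\n    if d['rotation'].shape==(3,): d['rotation']=R.from_rotvec(d['rotation']).as_matrix()\n    return d/" h.py
python3 - <<'E'
from h import *
np.set_printoptions(precision=1,suppress=True)
for n in ['scene','top']:
    d=cam(n);save(d,n);print(n,np.array(d['xyz']),d['rotation'].shape, d['rotation'][:,2])
    for t,z in [('die',66),('punch',100),('punch_stem',110),('keeper_grip',107),('keeper',100),('mandrel',160),('flux_jar',75),('punch_rack',30),('bench_block',20),('stone_box',18)]:
        for b in cams.boxes_of(n,t)[:1]: print(t,round(b['p'],2),np.array(b['rect']),atz(d,b['rect'][:2],z))
    im=cv2.imread(f'pics/{n}.png')
    c=[int(x) for x in cams.boxes_of(n,'die')[0]['rect'][:2]]
    cr=im[max(0,c[1]-50):c[1]+50,max(0,c[0]-65):c[0]+65]; cv2.imwrite(f'pics/{n}_c.png',cv2.resize(cr,None,fx=6,fy=6,interpolation=cv2.INTER_CUBIC)); print(c)
E
```

```text
scene [1167.6  226.6  930.3] (3, 3) [-0.5 -0.2 -0.8]
die 0.56 [278.4 210.1  45.9  61.5] [586.6  31.1  66. ]
punch 0.6 [273.1 213.4  18.5  21.6] [622.7  29.8 100. ]
punch_stem 0.65 [275.5 214.6  18.2  24.3] [630.7  38.6 110. ]
keeper_grip 0.53 [280.9 190.1  17.6  20. ] [554.6  27.2 107. ]
keeper 0.65 [280.2 188.5  13.7  25.8] [545.1  22.3 100. ]
mandrel 0.95 [125.9 171.5  28.5  48.4] [ 655.9 -333.4  160. ]
flux_jar 0.81 [136.3 217.9  27.5  29.8] [ 724.4 -293.1   75. ]
punch_rack 0.88 [374.1 235.6  18.7  46.1] [562.2 274.9  30. ]
bench_block 0.89 [329.9 226.9  27.1  23. ] [564.8 163.   20. ]
stone_box 0.78 [219.1 220.2  31.1  26.9] [ 633.4 -116.9   18. ]
[278, 210]
top [ 493.6   32.2 1303.9] (3, 3) [ 0.1  0.  -1. ]
die 0.93 [295.1 201.3  26.5  50.3] [564.1  27.6  66. ]
punch 0.68 [295.8 186.5  15.2   9.2] [604.5  25.8 100. ]
punch_stem 0.45 [295.9 186.3   8.9  16.4] [604.1  25.6 110. ]
keeper_grip 0.54 [300.1 202.6  11.2  29.4] [558.1  13.6 107. ]
keeper 0.5 [297.7 203.6  10.4  28.2] [555.6  20.4 100. ]
mandrel 0.71 [444.5 193.7  32.   13.4] [ 579.9 -372.   160. ]
flux_jar 0.79 [407.9 157.2  21.9  19.2] [ 692.5 -299.4   75. ]
punch_rack 0.94 [215.8 206.6  25.3  43.5] [549.6 267.1  30. ]
bench_block 0.8 [254.1 204.2  25.5  27.3] [557.6 152.3  20. ]
stone_box 0.64 [346.9 181.9  20.8  15.2] [ 626.3 -130.    18. ]
[295, 201]
```

View pics/top_c.png

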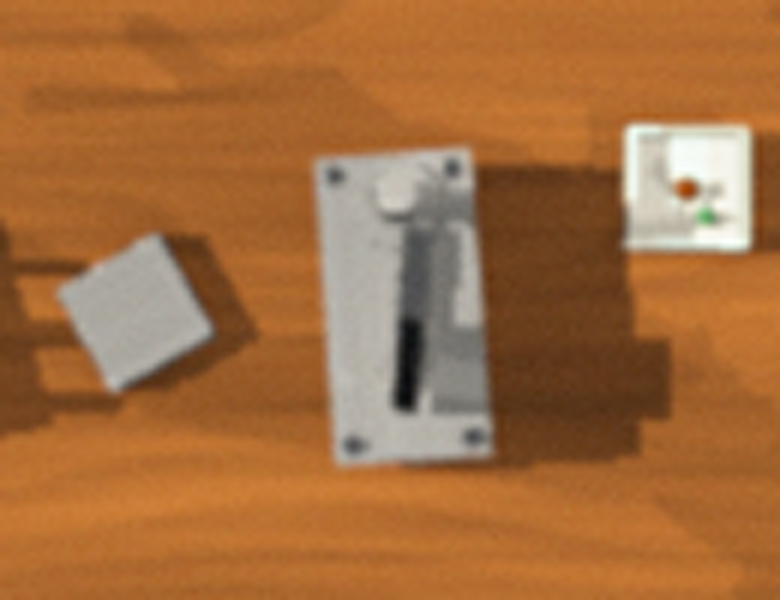

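The top crop shows the die corners at crop px (317,160), (470,150), (492,455) and (338,465). The punch is at (398,195) and the bar runs from (410,325) to (405,410). The die's -x axis points toward world +x, so its yaw is about 180°. Next I'll compute this and plan the wrist look.

```bash
python3 - <<'E'
from h import *
np.set_printoptions(precision=2,suppress=True)
d=cam('top')
f=lambda x,y,z:atz(d,[230+(x+.5)/6-.5,151+(y+.5)/6-.5],z)
C=[f(*p,66) for p in [(317,160),(470,150),(492,455),(338,465)]]
print(np.array(C),np.mean(C,0)); 
e=(C[3]+C[2]-C[0]-C[1])/2; print(np.linalg.norm(e),np.degrees(np.arctan2(e[1],e[0])))
print(f(398,190,122),f(410,325,107),f(405,408,107))
o=ctrl.get_obs();print(o['t'],o['ee_pos'],R.from_rotvec(o['orientation']).as_matrix(),o['qpos'])
w=cam('wrist');print(w['camera_matrix'],w['k1'],w['mount'])
E
```

```text
[[634.88  65.09  66.  ]
 [639.87  -9.89  66.  ]
 [490.75 -20.56  66.  ]
 [485.64  54.34  66.  ]] [562.78  22.25  66.  ]
149.55994688439515 -175.8927717858834
[614.42  25.66 122.  ] [551.96  19.81 107.  ] [512.8   22.11 107.  ]
1.35 [ 138.7  -609.38  182.88] [[ 0.98  0.22 -0.  ]
 [ 0.22 -0.98  0.  ]
 [-0.   -0.   -1.  ]] [-1.37  0.42  1.63 -0.    1.09 -0.02]
[[335.31   0.   276.38]
 [  0.   335.31 207.32]
 [  0.     0.     1.  ]] -0.04586083588361797 [[   0.     -0.97   -0.26   69.87]
 [   1.      0.      0.      0.37]
 [  -0.     -0.26    0.97 -201.57]
 [   0.      0.      0.      1.  ]]
```

Call:
{"api": "move_arm", "payload": {
  "steps": [
    [[1,-1,0],0,0],
    [[1,-1,0],0,0],
    [[1,-1,0],0,0],
    [[1,-1,0],0,0],
    [[1,-1,0],0,0],
    [[1,-1,0],0,0],
    [[1,-1,0],0,0],
    [[1,-1,0],0,0],
    [[1,-1,0],0,0],
    [[1,-1,0],0,0],
    [[1,-1,0],0,0],
    [[1,-1,0],0,0],
    [[1,-1,0],0,0],
    [[1,-1,0],0,0],
    [[1,-1,0],0,0],
    [[1,-1,0],0,0],
    [[1,-1,0],0,0],
    [[1,-1,0],0,0],
    [[1,-1,0],0,0],
    [[1,-1,0],0,0]
  ]
}}

```text
t: 3.07
ee_pos: [516.1, -9.1, 183.1]
orientation: [3.122, 0.351, 0.001]
ft_force: [0.7, -0.9, 0.1]
width: 87.8
grasp_force: 0.0
```

Call:
{"api": "move_arm", "payload": {
  "steps": [
    [[0,0,0],-1,0],
    [[0,0,0],-1,0],
    [[0,0,0],-1,0],
    [[0,0,0],-1,0],
    [[0,0,0],-1,0],
    [[0,0,0],-1,0],
    [[0,0,0],-1,0],
    [[0,0,0],-1,0],
    [[0,0,0],-1,0],
    [[0,0,0],-1,0],
    [[0,0,0],-1,0],
    [[0,0,0],-1,0],
    [[0,0,0],-1,0],
    [[0,0,0],-1,0],
    [[0,0,0],-1,0],
    [[0,0,0],-1,0],
    [[0,0,0],-1,0],
    [[0,0,0],-1,0],
    [[0,0,0],-1,0],
    [[0,0,0],-1,0]
  ]
}}

```text
t: 4.73
ee_pos: [515.3, -10.9, 183.0]
orientation: [1.732, 2.621, 0.0]
ft_force: [0.6, 0.1, -0.5]
width: 87.5
grasp_force: 0.0
```

Call:
{"api": "move_arm", "payload": {
  "steps": [
    [[0,0,0],-1,0],
    [[0,0,0],-1,0],
    [[0,0,0],-1,0],
    [[0,0,0],-1,0],
    [[0,0,0],-1,0],
    [[0,0,0],-1,0],
    [[0,0,0],-1,0],
    [[0,0,0],-1,0],
    [[0,0,0],-1,0],
    [[0,0,0],-1,0],
    [[0,0,0],-1,0],
    [[0,0,0],-1,0],
    [[0,0,0],-1,0],
    [[0,0,0],0,0],
    [[0,0,0],0,0]
  ]
}}

```text
t: 5.98
ee_pos: [515.3, -10.9, 182.9]
orientation: [0.064, 3.141, 0.0]
ft_force: [-0.6, -0.3, 0.8]
width: 87.9
grasp_force: 0.0
```

```bash
python3 - <<'E'
from h import *
np.set_printoptions(precision=2,suppress=True)
o=ctrl.get_obs();print(o['t'],o['ee_pos'],R.from_rotvec(o['orientation']).as_matrix(),o['qpos'])
d=cam('wrist')
for t,z in [('die',66),('punch',100),('punch_stem',100),('keeper_grip',107),('keeper',100)]:
    for b in cams.boxes_of('wrist',t)[:2]: print(t,b['p'],np.array(b['rect']),atz(d,b['rect'][:2],z))
im=cv2.cvtColor(d['image'],cv2.COLOR_RGB2BGR)
np.savez('w1.npz',**{k:np.array(v) for k,v in d.items()})
cv2.imwrite('pics/w1.png',cv2.resize(im,(800,600),interpolation=cv2.INTER_CUBIC))
E
```

```text
5.9833 [515.34 -10.87 182.95] [[-1.    0.04  0.  ]
 [ 0.04  1.    0.  ]
 [-0.    0.   -1.  ]] [-0.04  0.26  1.87  0.    1.01 -1.57]
die 0.77 [308.  229.2  87.2 149.9] [554.01  18.85  66.  ]
punch 0.93 [318.6 284.6  40.6  39.1] [597.59  25.08 100.  ]
punch 0.54 [313.8 233.9  23.   83.7] [547.23  21.09 100.  ]
punch_stem 0.95 [316.9 280.2  41.7  34.9] [592.99  23.52 100.  ]
keeper_grip 0.81 [312.  235.9  24.8  91.5] [546.56  18.77 107.  ]
keeper 0.77 [313.9 234.6  26.9  84.9] [547.9   21.17 100.  ]
keeper 0.48 [524.4 208.6  71.2  98.8] [531.33 211.85 100.  ]
```

View pics/w1.png

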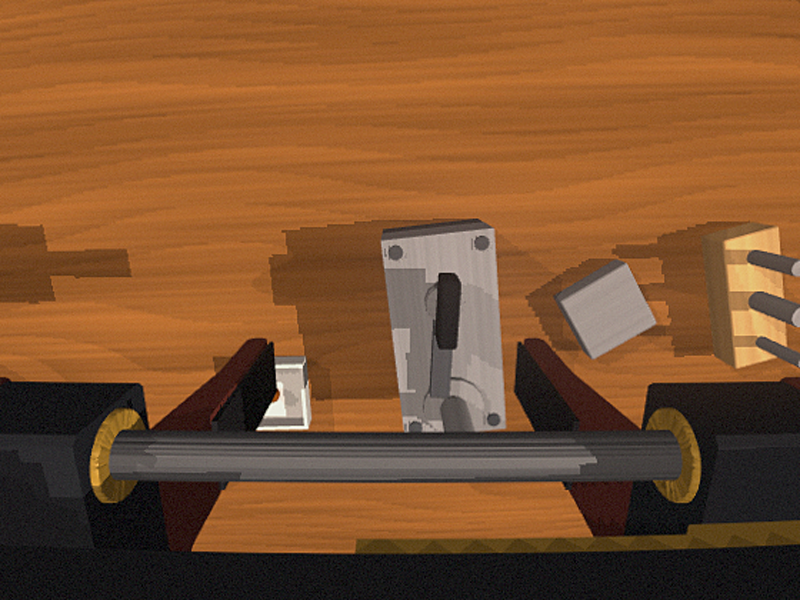

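The wrist view shows the die below the gripper. The bolt heads are at (395,252), (482,243), (493,420) and (415,427), the bar runs from (448,273) to (446,347), and the stem is at about (457,412).

```bash
python3 - <<'E'
from h import *
np.set_printoptions(precision=2,suppress=True)
d=dict(np.load('w1.npz'));d['k1']=float(d['k1'])
f=lambda x,y,z:atz(d,[(x+.5)*.7-.5,(y+.5)*.7-.5],z)
C=[f(*p,68) for p in [(395,252),(482,243),(493,420),(415,427)]]
print(np.array(C),np.mean(C,0)); e=C[0]+C[1]-C[2]-C[3];print(np.degrees(np.arctan2(e[1],e[0])))
print('edge',f(383,240,66),f(495,229,66))
print('bar',f(449,273,107),f(446,347,107))
# model overlay
for name,y0 in [('w1',None)]:
    c=np.array([562.8,22.25]);a=np.radians(-175.9)
    Rm=np.array([[np.cos(a),-np.sin(a)],[np.sin(a),np.cos(a)]])
    big=cv2.imread('pics/w1.png');big2=big.copy()
    def P(x,y,z): 
        q=Rm@[x,y]+c; return tuple(int(round(v)) for v in (proj(d,[*q,z])+.5)/.7-.5)
    pts=[P(x,y,66) for x,y in[(75,38),(75,-38),(-75,-38),(-75,38)]]
    cv2.polylines(big2,[np.array(pts)],True,(0,255,0),1)
    for k in (0,.13):
        b=[P(30+s*np.cos(-k)-t*np.sin(-k), s*np.sin(-k)+t*np.cos(-k),107) for s,t in[(22,6),(22,-6),(-22,-6),(-22,6)]]
        cv2.polylines(big2,[np.array(b)],True,(0,0,255) if k==0 else (255,255,0),1)
    th=np.linspace(0,6.28,40)
    cv2.polylines(big2,[np.array([P(-50+22*np.cos(t),22*np.sin(t),72) for t in th])],True,(255,0,255),1)
    cv2.polylines(big2,[np.array([P(-50+10*np.cos(t),10*np.sin(t),122) for t in th])],True,(255,0,255),1)
    cv2.imwrite('pics/w1o.png',cv2.resize(big2[200:450,330:590],None,fx=2.3,fy=2.3))
E
```

```text
[[499.08 -10.62  68.  ]
 [495.29  47.42  68.  ]
 [626.49  56.52  68.  ]
 [629.81  -1.04  68.  ]] [562.67  23.07  68.  ]
-175.92350821734289
edge [491.01 -18.31  66.  ] [486.55  56.4   66.  ]
bar [506.45  21.1  107.  ] [552.94  18.74 107.  ]
```

View pics/w1o.png

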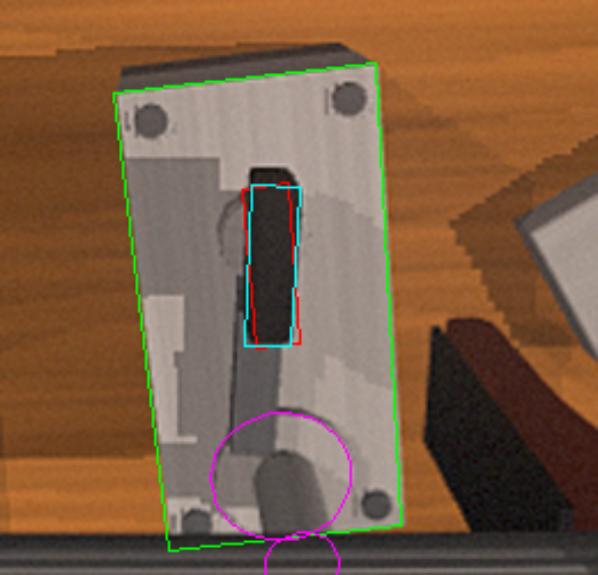

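Call:
{"api": "move_arm", "payload": {
  "steps": [
    [[-0.65,0.64,0],0.2,0.3],
    [[0,0.64,0],0,0.3],
    [[0,0,0.9],0,0.3],
    [[0,0,0.9],0,0.3],
    [[0,0,0.9],0,0.3],
    [[0,0,0.66],0,0.3],
    [[0,0,0.3],0,0.3],
    [[0,0,0.3],0,0.3],
    [[0,0,0],0,0.3],
    [[0,0,0],0,0.3]
  ]
}}

```text
t: 7.12
ee_pos: [533.4, 20.4, 84.2]
orientation: [0.087, 3.14, 0.0]
ft_force: [-0.0, -1.1, -0.3]
width: 61.7
grasp_force: 0.0
```

Call:
{"api": "move_arm", "payload": {
  "steps": [
    [[0,0,0],0,0.7],
    [[0,0,0],0,0.8],
    [[0,0,0],0,0.9],
    [[0,0,0],0,1],
    [[0,0,0],0,1],
    [[0,0,0],0,1],
    [[0,0,0],0,1],
    [[0,0,0],0,1],
    [[0,0,0],0,1],
    [[0,0,0],0,1]
  ]
}}

```text
t: 7.95
ee_pos: [533.0, 20.5, 83.8]
orientation: [-0.087, -3.14, -0.0]
ft_force: [0.0, 0.5, -0.5]
width: 0.7
grasp_force: 0.0
```

The fingers closed on nothing, so I'll look.

```bash
python3 - <<'E'
from h import *
w=cam('wrist');s=cam('scene');t=cam('top')
im=[cv2.cvtColor(d['image'],cv2.COLOR_RGB2BGR) for d in (w,s,t)]
a=cv2.resize(im[0][100:],(560,320))
b=cv2.resize(im[1][150:260,220:340],(400,366),interpolation=cv2.INTER_CUBIC)
cv2.imwrite('pics/miss.png',np.hstack([cv2.resize(im[0],(400,300)),cv2.resize(im[1][160:250,220:340],(400,300),interpolation=cv2.INTER_CUBIC)]))
cv2.imwrite('pics/w2.png',im[0])
print(ctrl.get_obs()['ee_pos'], ctrl.grip_depth)
E
```

```text
[533.03837997  20.45676533  83.85215204] 18.700000000000003
```

View pics/miss.png

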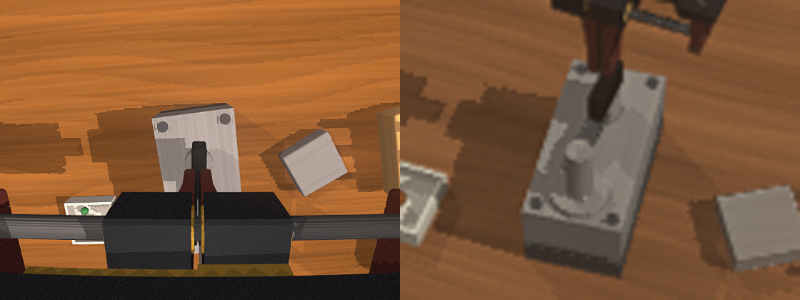

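```bash
python3 - <<'E'
from h import *
o=ctrl.get_obs();print(o['width'],o['grasp_force'],o['ft_force'],o['moment'])
w=cv2.imread('pics/w2.png')[180:400,200:360]; s=cv2.cvtColor(cam('scene')['image'],cv2.COLOR_RGB2BGR)[140:240,240:320]
cv2.imwrite('pics/m2.png',np.hstack([cv2.resize(w,(400,550),interpolation=cv2.INTER_CUBIC),cv2.resize(s,(400,550),interpolation=cv2.INTER_CUBIC)]))
E
```

```text
0.7909503929979511 0.0 [ 0.1183581   0.1666014  -0.26784979] [ 0.05577115 -0.10143029  0.03232739]
```

View pics/m2.png

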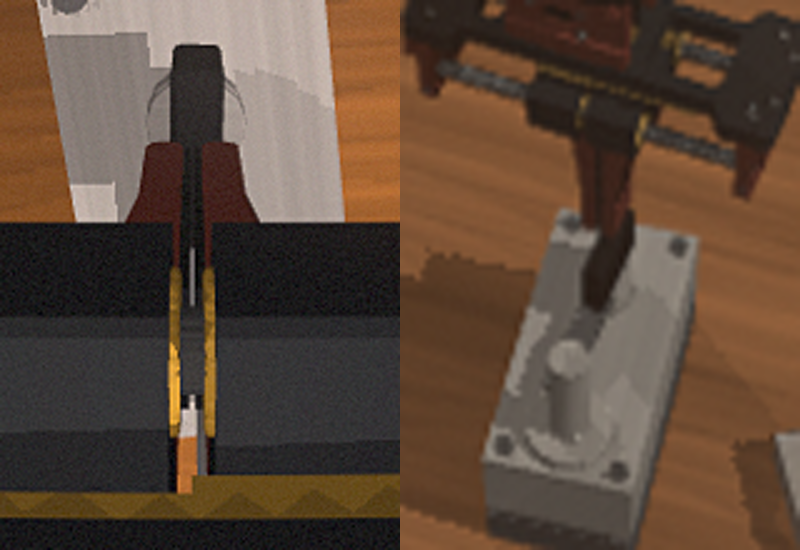

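```bash
python3 - <<'E'
from h import *
np.set_printoptions(precision=1,suppress=True)
s=cam('scene');w=cam('wrist')
for n,P in [('tcp84',[533,20.5,84]),('z107',[533,20.5,107]),('z66',[533,20.5,66]),('barRend',[511,21.6,107]),('barPend',[555,19.2,107]),('barPlow',[555,19.2,80]),('stemtop',[612.6,26.1,122]),('flange',[612.6,26.1,66])]:
    print(n,(proj(s,P)-[240,140])*[5,5.5],(proj(w,P)-[200,180])*2.5)
E
```

```text
tcp84 [205.1 267.7] [192.2 128.3]
z107 [205.1 236.5] [192.2 160.9]
z66 [205.  291.4] [192.1 107.1]
barRend [220.6 201.7] [191.8  66.9]
barPend [188.9 271.9] [191.8 249.4]
barPlow [189.1 308.1] [191.8 202.4]
stemtop [164.3 354.2] [234.2 497.9]
flange [166.  427.3] [225.2 359.7]
```

The pictures suggest the visible fingertips sit about 25–35 mm higher than the reported TCP, above the bar's top. The finger gap of about 172 px for 88 mm in the first wrist view gives a depth of 171 mm, against the 212 mm nominal. The wrist view of the die agreed with the top view, so the camera's own pose is fine. I'll open and go down in small guarded steps, watching the force.

Call:
{"api": "move_arm", "payload": {
  "steps": [
    [[0,0,0],0,0.4],
    [[0,0,0],0,0.4],
    [[0,0,0],0,0.4],
    [[0,0,0],0,0.4],
    [[0,0,0],0,0.4],
    [[0,0,0],0,0.4],
    [[0,0,0.15],0,0.4],
    [[0,0,0.15],0,0.4],
    [[0,0,0.15],0,0.4],
    [[0,0,0],0,0.4]
  ]
}}

```text
t: 9.08
ee_pos: [532.3, 20.4, 71.7]
orientation: [-0.087, -3.139, 0.0]
ft_force: [-0.1, -0.0, 0.7]
width: 52.5
grasp_force: 0.0
```

```bash
python3 - <<'E'
from h import *
np.set_printoptions(precision=2,suppress=True)
o=ctrl.get_obs();print(o['ee_pos'],o['width'],o['ft_force'],o['moment'])
s=cam('scene');w=cam('wrist')
T=lambda P:((proj(s,P)-[230,140])*5, (proj(w,P)-[180,160])*2.5)
a=cv2.resize(cv2.cvtColor(w['image'],cv2.COLOR_RGB2BGR)[160:380,180:340],(400,550),interpolation=cv2.INTER_CUBIC)
b=cv2.resize(cv2.cvtColor(s['image'],cv2.COLOR_RGB2BGR)[140:250,230:310],(400,550),interpolation=cv2.INTER_CUBIC)
e=o['ee_pos']
for h,c in [(0,(0,255,0)),(19,(0,255,255)),(38,(255,0,255))]:
  for sy in(-1,1):
    P=[e[0],e[1]+sy*o['width']/2,e[2]+h]; p,q=T(P)
    cv2.circle(b,tuple(int(v) for v in p),3,c,-1);cv2.circle(a,tuple(int(v) for v in q),3,c,-1)
cv2.imwrite('pics/m3.png',np.hstack([a,b]))
E
```

```text
[532.34  20.44  71.67] 52.540990380697316 [-0.09 -0.02  0.65] [ 0.07 -0.15 -0.  ]
```

View pics/m3.png

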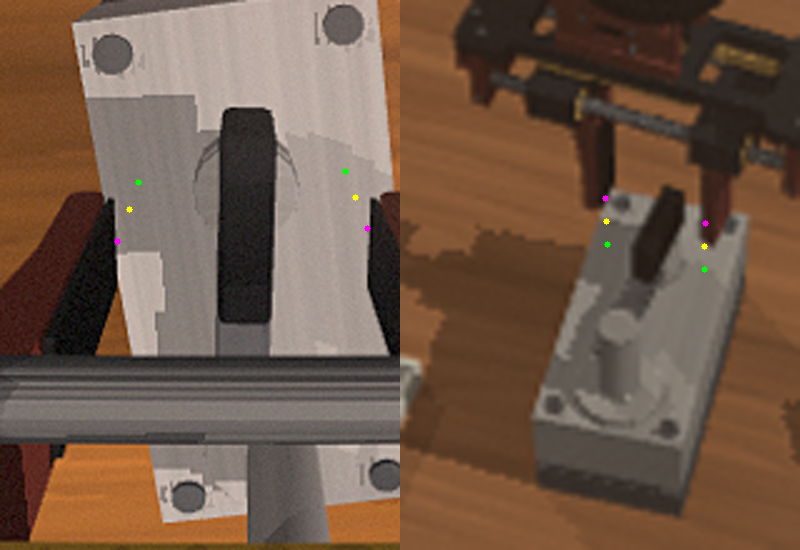

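The tips show about 25–38 mm behind the reported TCP in both views, with no contact. I'll lower a further 14 mm and close.

Call:
{"api": "move_arm", "payload": {
  "steps": [
    [[0,0,0.14],0,0.4],
    [[0,0,0.14],0,0.4],
    [[0,0,0.14],0,0.4],
    [[0,0,0.14],0,0.4],
    [[0,0,0],0,0.8],
    [[0,0,0],0,1],
    [[0,0,0],0,1],
    [[0,0,0],0,1],
    [[0,0,0],0,1],
    [[0,0,0],0,1],
    [[0,0,0],0,1],
    [[0,0,0],0,1]
  ]
}}

```text
t: 10.18
ee_pos: [533.2, 21.3, 58.8]
orientation: [0.088, 3.14, 0.002]
ft_force: [0.8, 4.2, 0.3]
width: 11.7
grasp_force: 30.0
```

The bar is gripped at 11.7 mm. Now I'll turn clockwise.

Call:
{"api": "move_arm", "payload": {
  "steps": [
    [[0,0,0],0.5,1],
    [[0,0,0],1,1],
    [[0,0,0],1,1],
    [[0,0,0],1,1],
    [[0,0,0],1,1],
    [[0,0,0],1,1],
    [[0,0,0],0,1]
  ]
}}

```text
t: 10.77
ee_pos: [533.2, 21.1, 58.8]
orientation: [0.836, 3.028, 0.001]
ft_force: [-0.4, 4.4, 1.1]
width: 11.9
grasp_force: 30.0
```

Call:
{"api": "move_arm", "payload": {
  "steps": [
    [[0,0,0],1,1],
    [[0,0,0],1,1],
    [[0,0,0],1,1],
    [[0,0,0],1,1],
    [[0,0,0],1,1],
    [[0,0,0],1,1],
    [[0,0,0],1,1],
    [[0,0,0],1,1],
    [[0,0,0],1,1],
    [[0,0,0],1,1],
    [[0,0,0],0,1],
    [[0,0,0],0,1],
    [[0,0,0],0,1]
  ]
}}

```text
t: 11.85
ee_pos: [533.0, 20.9, 58.8]
orientation: [-2.028, -2.399, -0.001]
ft_force: [-1.3, 5.4, 2.7]
width: 11.5
grasp_force: 30.0
```

Call:
{"api": "move_arm", "payload": {
  "steps": [
    [[0,0,0],0,0.7],
    [[0,0,0],0,0.7],
    [[0,0,0],0,0.7],
    [[0,0,0],0,0.7],
    [[0,0,-0.3],0,0.7],
    [[0,0,-0.8],0,0.6],
    [[0,0,-0.9],0,0.4],
    [[0,0,-0.9],0,0.3],
    [[0,0,-0.9],0,0.3],
    [[-0.1,0.8,0],0,0.3],
    [[-0.1,0.8,0],0,0.3],
    [[-0.1,0.8,0],0,0.3],
    [[0,0.78,0],0,0.3],
    [[0,0,0],0,0.3],
    [[0,0,0],0,0.3],
    [[0,0,0],0,0.3]
  ]
}}

```text
t: 13.18
ee_pos: [611.5, 25.8, 153.5]
orientation: [-2.033, -2.394, 0.002]
ft_force: [0.1, -0.1, 0.9]
width: 61.4
grasp_force: 0.0
```

```bash
python3 - <<'E'
from h import *
np.set_printoptions(precision=2,suppress=True)
o=ctrl.get_obs();print(o['t'],o['ee_pos'],o['width'],R.from_rotvec(o['orientation']).as_matrix(),o['qpos'])
w=cam('wrist')
for t,z in [('punch',100),('punch_stem',122),('keeper_grip',107)]:
    for b in cams.boxes_of('wrist',t)[:1]: print(t,b['p'],np.array(b['rect']))
a=np.radians(-175.9);Rm=np.array([[np.cos(a),-np.sin(a)],[np.sin(a),np.cos(a)]]);c=np.array([562.7,22.7])
im=cv2.cvtColor(w['image'],cv2.COLOR_RGB2BGR)
cv2.imwrite('pics/w4raw.png',im); np.savez('w4.npz',**{k:np.array(v) for k,v in w.items()})
big=cv2.resize(im,None,fx=3,fy=3,interpolation=cv2.INTER_CUBIC)
def C(x,y,r,z,col):
    pts=np.array([(proj(w,[*(Rm@[x+r*np.cos(t),y+r*np.sin(t)]+c),z])+.5)*3-.5 for t in np.linspace(0,6.28,60)]).astype(int); cv2.polylines(big,[pts],True,col,1); return pts.mean(0)
m=C(-50,0,10,122,(0,255,0));C(-50,0,22,72,(255,0,255));C(-50,0,10,72,(255,255,0))
pts=np.array([(proj(w,[*(Rm@[x,y]+c),66])+.5)*3-.5 for x,y in[(75,38),(75,-38),(-75,-38),(-75,38)]]).astype(int);cv2.polylines(big,[pts],True,(0,0,255),1)
x,y=int(m[0]),int(m[1]);print(x,y)
x0,y0=max(0,x-400),max(0,y-300)
cv2.imwrite('pics/w4.png',big[y0:y0+600,x0:x0+800])
E
```

```text
13.1833 [611.52  25.8  153.46] 61.429681754680836 [[-0.16  0.99 -0.  ]
 [ 0.99  0.16 -0.  ]
 [ 0.   -0.   -1.  ]] [ 0.02  0.44  1.68 -0.    1.02 -0.14]
punch 0.83 [277.2 202.6  50.4  58.9]
punch_stem 0.92 [276.6 202.4  48.3  52.6]
keeper_grip 0.6 [184.9 213.2  38.6  95.8]
831 650
```

View pics/w4.png

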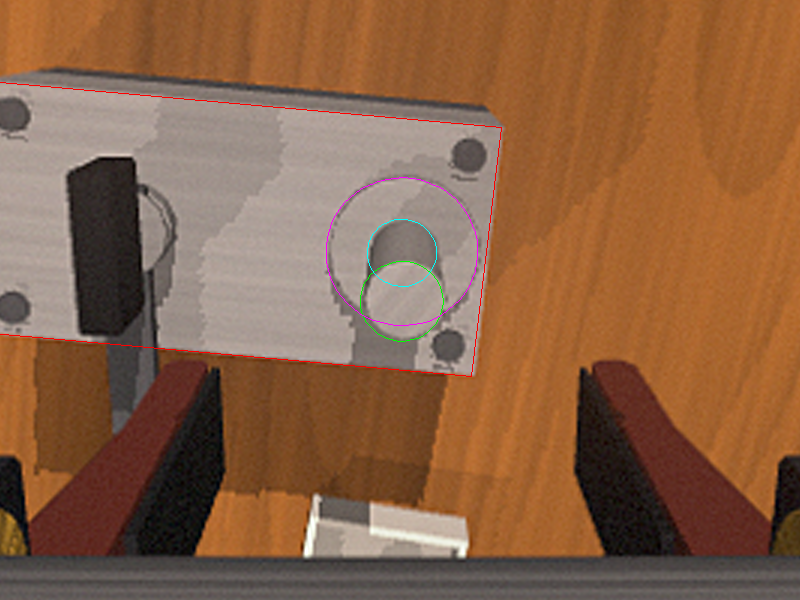

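The overlay fits: the flange and stem rings match and the keeper has swung off. I'll centre on the axis and descend.

Call:
{"api": "move_arm", "payload": {
  "steps": [
    [[0.01,0.05,0.6],0,0.4],
    [[0,0,0.8],0,0.5],
    [[0,0,0.8],0,0.5],
    [[0,0,0.6],0,0.5],
    [[0,0,0.4],0,0.5],
    [[0,0,0.3],0,0.5],
    [[0,0,0.2],0,0.5],
    [[0,0,0.2],0,0.5],
    [[0,0,0],0,0.5],
    [[0,0,0],0,0.5]
  ]
}}

```text
t: 14.22
ee_pos: [614.1, 26.4, 56.5]
orientation: [2.033, 2.394, 0.0]
ft_force: [-1.3, 0.1, 0.4]
width: 43.7
grasp_force: 0.0
```

Call:
{"api": "move_arm", "payload": {
  "steps": [
    [[0,0,0],0,0.6],
    [[0,0,0],0,0.65],
    [[0,0,0],0,0.7],
    [[0,0,0],0,0.73],
    [[0,0,0],0,0.75],
    [[0,0,0],0,0.75]
  ]
}}

```text
t: 14.72
ee_pos: [613.8, 26.4, 56.2]
orientation: [-2.034, -2.395, 0.0]
ft_force: [-0.1, 1.0, 0.2]
width: 22.3
grasp_force: 0.1
```

Call:
{"api": "move_arm", "payload": {
  "steps": [
    [[0,0,0],0,0.8],
    [[0,0,0],0,1],
    [[0,0,0],0,1],
    [[0,0,0],0,1],
    [[0,0,0],0,1]
  ]
}}

```text
t: 15.13
ee_pos: [613.2, 26.3, 56.1]
orientation: [-2.033, -2.394, 0.001]
ft_force: [-3.0, -0.5, 3.9]
width: 19.1
grasp_force: 30.0
```

```bash
python3 - <<'E'
from h import *
np.set_printoptions(precision=2,suppress=True)
for i in range(3):
    o=ctrl.get_obs();print(o['t'],o['ee_pos'],o['width'],o['ft_force'],o['moment'],o['grasp_force']); cams.get_image('top')
E
```

```text
15.1333 [613.25  26.31  56.1 ] 19.07888911837529 [-3.03 -0.51  3.85] [-0.21  0.72 -0.05] 30.00247299671173
15.1833 [613.27  26.29  56.11] 19.2358753899985 [-3.95 -1.06  4.65] [-0.2   0.82  0.  ] 30.003062188625336
15.2333 [613.29  26.32  56.12] 19.346030495047174 [-5.02 -0.13  5.36] [-0.2   0.92  0.02] 30.003688037395477
```

The grip holds at 19 mm with a small -x force, so the tool is a little too far +x. I'll shift back 0.5 mm and start a slow lift.

Call:
{"api": "move_arm", "payload": {
  "steps": [
    [[0,-0.02,0],0,1],
    [[0,0,-0.02],0,1],
    [[0,0,-0.05],0,1],
    [[0,0,-0.05],0,1],
    [[0,0,0],0,1],
    [[0,0,0],0,1]
  ]
}}

```text
t: 15.78
ee_pos: [613.5, 26.3, 58.9]
orientation: [-2.034, -2.395, -0.0]
ft_force: [-0.8, 0.0, -4.7]
width: 19.0
grasp_force: 30.0
```

Call:
{"api": "move_arm", "payload": {
  "steps": [
    [[0,0,-0.1],0,1],
    [[0,0,-0.1],0,1],
    [[0,0,-0.1],0,1],
    [[0,0,-0.1],0,1],
    [[0,0,-0.1],0,1],
    [[0,0,0],0,1],
    [[0,0,0],0,1]
  ]
}}

```text
t: 16.37
ee_pos: [613.5, 26.3, 71.9]
orientation: [2.033, 2.394, 0.0]
ft_force: [-0.9, 0.5, -4.6]
width: 19.5
grasp_force: 30.0
```

Call:
{"api": "move_arm", "payload": {
  "steps": [
    [[0,0,-0.1],0,1],
    [[0,0,-0.1],0,1],
    [[0,0,-0.1],0,1],
    [[0,0,-0.1],0,1],
    [[0,0,-0.1],0,1],
    [[0,0,-0.05],0,1],
    [[0,0,0],0,1],
    [[0,0,0],0,1],
    [[0,0,0],0,1],
    [[0,0,0],0,1],
    [[0,0,0],0,1],
    [[0,0,0],0,1]
  ]
}}

```text
t: 17.37
ee_pos: [613.4, 26.3, 85.3]
orientation: [-2.034, -2.395, 0.0]
ft_force: [0.2, -0.6, -5.9]
width: 19.6
grasp_force: 30.0
```

```bash
python3 - <<'E'
from h import *
np.set_printoptions(precision=2,suppress=True)
o=ctrl.get_obs();print(o['t'],o['ee_pos'],o['width'],o['ft_force'],o['moment'],o['grasp_force'])
s=cam('scene')
im=cv2.cvtColor(s['image'],cv2.COLOR_RGB2BGR)
big=cv2.resize(im,None,fx=6,fy=6,interpolation=cv2.INTER_CUBIC)
a=np.radians(-175.9);Rm=np.array([[np.cos(a),-np.sin(a)],[np.sin(a),np.cos(a)]]);c=np.array([562.7,22.7])
for L,col in [(20,(255,255,0)),(29,(0,255,0)),(40,(0,0,255))]:
    pts=np.array([(proj(s,[*(Rm@[-50+22*np.cos(t),22*np.sin(t)]+c),72+L])+.5)*6-.5 for t in np.linspace(0,6.28,60)]).astype(int);cv2.polylines(big,[pts],True,col,1)
x,y=pts.mean(0).astype(int);cv2.imwrite('pics/fin.png',big[y-300:y+300,x-350:x+350])
E
```

```text
17.3667 [613.4   26.3   85.28] 19.57279040809233 [ 0.24 -0.58 -5.88] [-0.02 -0.1   0.01] 29.997194409370422
```

View pics/fin.png

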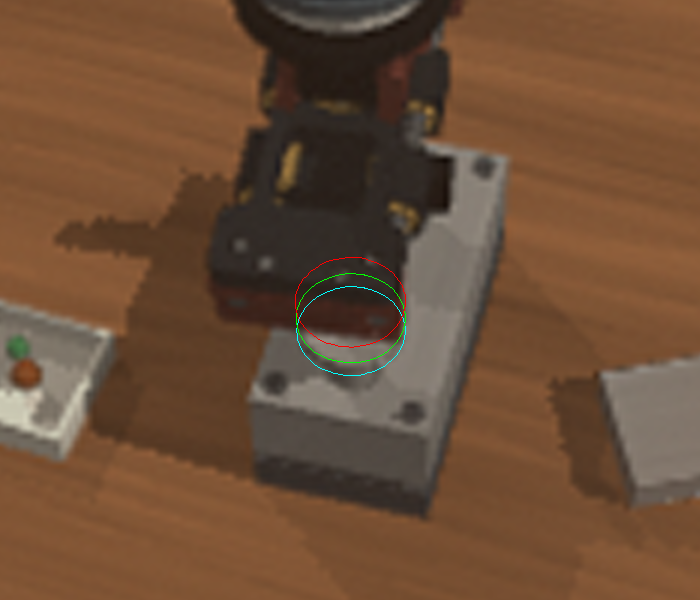

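The view from the scene camera shows the flange edge at about (352,362), on the ring drawn for a 29 mm lift. The forces are just the punch's weight, and the knob is clear. I'll hand the job in.

```bash
python3 -c "
from workcell import ctrl
print(ctrl.close_job())"
```

```text
the job is handed in; nothing more can be done
None
```

I turned the knob about 77° clockwise and drew the punch up about 29 mm. I handed the job in holding it at 30 N with little side load; no verdict came back.

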